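# Sort a spice drawer

### The arm

A 6-joint arm with a two-finger parallel gripper is mounted at the origin on the work surface. World frame = base frame: x ahead of the robot, y to its left, z up, the work surface at z = 0. Lengths are in m, angles in degrees, forces in N, time in s.
With the tool pointing down it reaches from about 0.4 to 0.825 m from the base axis. Payload 7 kg.
Tool frame: the origin (TCP) lies at the centre of the arm's flange, where the gripper is bolted on; the fingertips stand 178 mm ahead of it and the grasp point (between the pads) lies 159 mm ahead of it; x points along the fingers, y is the direction in which the jaws open and shut, and the axes are right-handed (so a half turn about x gives the same grasp; the last joint's range is limited). The gripper opens to 88 mm and grips with 3 to 60 N. Pads are 19 mm wide; open, the fingers measure 130 mm over their backs; the gripper's body (78 mm by 193 mm) begins 47 mm behind the grasp point.
Start: joints at [84.918, 20.546, 0.682, 0, -70.136, -16.507], TCP at [0.248, 0.628, 0.405] pointing down, gripper open.
Joint ranges: [-176.03, 176.03], [-82.01, 121.73], [-58.28, 71.71], [-173.87, 95.51], [-174.79, -0.11], [-173.66, 173.66]. Speed limits (degrees/s): [136.94, 136.94, 172.46, 180, 180, 180].

### API

Orientations are given as [roll, pitch, yaw] about the fixed x, y, z axes, in that order (R = Rz(yaw) Ry(pitch) Rx(roll)).
In Python, from plant import ctrl gives the robot as it stands. The module is installed in compiled form; this text tells all that it offers.
- The arm moves only by the shell command python3 -m inch 'ROWS'. ROWS is JSON, one flat list of numbers, 7 for each row, row after row: the shift along the tool's x, y, z in m, then the turn, a rotation vector about the tool's x, y, z in degrees, then the finger opening in m, from 0 to 0.0876. In form: [dx, dy, dz, rx, ry, rz, hand, dx, dy, dz, rx, ry, rz, hand, ...]. A call has 1 to 20 rows; each row shifts and turns the pose as measured when the row begins, along the tool's axes as they then stand; what a row does not reach is not made up. A row lasts 1/8 s, in which the tool goes at most 62.5 mm and 10.7 degrees, less where a joint would pass 70% of its speed; a pose out of reach is approached as far as the arm can. A call with a gripper value outside its range is refused whole. The fingers move at their own pace and stop on an object; the grip force is fixed at half the most. Time passes only in rows, so rows that do not move let the fingers close. It gives the time, the measured TCP pose, the force and the opening at its end, in the units of the state.
- ctrl.get_obs(): the state, without advancing time (a new reading comes with each control period).
- ctrl.snapshot(name): name is "scene" or "top" or "wrist"; returns a dict with "color" (420x560x3 uint8, red, green, blue), "depth" (420x560 float32, m along the optical axis (not along the pixel's ray), 0 where there is no reading), "K" (3x3 intrinsics, pixels), "position" and "attitude" of the camera in the world; the wrist camera has in their place "hand_eye" (4x4, takes a point from camera to tool coordinates, whose origin is the TCP and whose axes are the tool frame's). Camera axes: x right, y up, looking along -z (the intrinsics and any distortion apply to the point x, -y, -z); pixel columns grow to the right and rows downward; lengths in m; the calibration is good to about 2 mm. A picture is of the moment at which its call begins: read the wrist's pose just before it.
- ctrl.close_job(): hands the job in, once; it reports no verdict.
The state is a dict: "clock": time; "joint_pos": joint angles; "qvel": joint speeds; "tau": joint torques, N m; "tool_pos": TCP position; "orientation": TCP orientation; "force": force on the tool from outside, world axes, zero at the start; "moment": the same for the moment, N m; "opening": finger opening in m.
Only numpy, scipy, OpenCV 4.12 (cv2) and the standard library are available. Lean on these libraries where they do the work, as an engineer would, in place of code of your own. Each camera call takes 0.05 s, during which the arm holds its last target.

### The job

Tidy the spice drawer: set the large tin and the small tin, lids up, on the steel strip, each centred on the ring of its own size; put the charcoal measuring spoon flat in the long wooden tray, and stand the white ceramic grinder upright in the square wooden tray, setting it down gently. Leave the middle tin on the strip and the glass jar where they are, and let go of everything.

Things in the scene. Friction and masses are not known exactly. Their poses are not given: they have to be found in the camera images.
- large_tin: round brushed-steel tin, 64 mm in diameter, 36 mm high (straight sides), with a round clear window in its lid; the largest of three such tins. Origin at the centre of its underside, z up. Loose, standing on the drawer floor. About 140 g. It belongs on the strip's largest ring.
- small_tin: round brushed-steel tin, 40 mm in diameter, 36 mm high (straight sides), with a round clear window in its lid; the smallest of the three tins. Origin at the centre of its underside, z up. Loose, standing on the drawer floor. About 60 g. It belongs on the strip's smallest ring.
- middle_tin: round brushed-steel tin, 52 mm in diameter, 36 mm high (straight sides), with a round clear window in its lid; the tin between the other two in size. Origin at the centre of its underside, z up. It already stands on the middle ring of the strip and must stay there (moving it more than about 10 mm is a fault).
- grinder: white ceramic grinder, 88 mm high (its top does not turn here): base 58 mm in diameter up to 38 mm, a steel collar, then a cylinder 48 mm in diameter from 48 to 78 mm above the underside, domed top. Origin at the centre of its underside, z up. Loose, about 220 g, on the drawer floor. For the square tray; knocking it over, or landing it hard (over 40 N), is a fault.
- spoon: charcoal plastic measuring scoop, 136 mm long, 26 mm high, lying flat, loose, 40 g, at an outer side of the drawer. Origin at mid-length on its underside; x from handle to bowl, z up. Round bowl 46 mm across centred at x = +45; handle 14 mm wide from x = -68 to +22, underside 14, top 26 mm up, small foot at its end. Centre of mass near x = +10. For the long tray, either way round.
- strip: flat stainless magnetic strip, 260 x 70 mm, 4 mm thick, fixed on the drawer floor (its pull is too weak to feel). Origin at the centre of its underside; x along its length, z up. Three dark rings on its middle line (y = 0): the largest, 74 mm across, centred at x = +85 mm; the middle one, 62 mm, at x = 0; the smallest, 50 mm, at x = -85 mm.
- long_tray: shallow pale-wood tray, fixed, outside 170 (x) x 78 (y) mm, walls 5 mm thick and 16 mm high, inside 160 x 68 mm, its floor 5 mm thick. Origin at the centre of its underside; x along its length, z up. For the spoon. (The drawer: floor 6 mm above the work surface, sides up to 70 mm high, inside x = 0.37 to 0.80, y = -0.53 to 0.53 m.)
- square_tray: shallow pale-wood square tray, fixed, outside 94 x 94 mm, walls 5 mm thick and 16 mm high, inside 84 x 84 mm, its floor 5 mm thick. Origin at the centre of its underside, axes along its sides, z up. For the grinder. (Beyond x = 0.74 m the drawer holds a fixed stone and upright vials, up to 80 mm high.)
- glass_jar: glass jar with a wire latch, 52 mm in diameter (64 over the latch), 63 mm high. Origin at the centre of its underside, z up. Loose bystander: moving it over 25 mm or tipping it is a fault. Also about, unlisted and loose: a terracotta ramekin (60 mm wide, 28 high), a cork stopper (34 wide, 30 high), a pastry brush (10 high); none starts within 15 mm of a listed thing.
Not all that is in view belongs to the job. Leave any green look-alike of the spoon alone.

How it is judged:
By the outcome, as a careful person would: the job done as asked, in the order asked, and still so for the second after the job is handed in, with the robot touching nothing.
It also fails if it takes over 112 s, if anything falls off the work surface, if the arm or the gripper's body presses on something with over 40 N, if the wrist force passes 120 N, or if a joint passes its speed limit or range.

## Working session

There is one attempt and no reset: what is moved stays moved. The work goes in short steps, Python scripts to look and compute and a shell command to move; the robot and the scene stay as the last step left them, time stands still between calls to the robot, and variables do not carry over. Pictures are saved under pics/ and viewed, and the job is handed in when it is done.

```bash
mkdir -p pics
cat > h.py <<'E'
import numpy as np, cv2
from scipy.spatial.transform import Rotation as R
from plant import ctrl
def T(o=None):
    o=o or ctrl.get_obs(); M=np.eye(4); M[:3,:3]=R.from_euler('xyz',o['orientation'],degrees=True).as_matrix(); M[:3,3]=o['tool_pos']; return M
def snap(n):
    M=T(); s=ctrl.snapshot(n)
    if n=='wrist': C=M@np.array(s['hand_eye'])
    else:
        C=np.eye(4); a=np.array(s['attitude'])
        C[:3,:3]=a if a.shape==(3,3) else (R.from_quat(a) if a.size==4 else R.from_euler('xyz',a,degrees=True)).as_matrix()
        C[:3,3]=s['position']
    s['C']=C; return s
def world(s,u,v,z=None):
    K=s['K']; d=s['depth'][int(round(v)),int(round(u))]
    r=np.array([(u-K[0,2])/K[0,0],-(v-K[1,2])/K[1,1],-1.])
    rw=s['C'][:3,:3]@r; p=s['C'][:3,3]
    return p+rw*(d if z is None else (z-p[2])/rw[2])
def cloud(s):
    K=s['K']; h,w=s['depth'].shape; v,u=np.mgrid[:h,:w]; d=s['depth']
    P=np.stack([(u-K[0,2])/K[0,0]*d,-(v-K[1,2])/K[1,1]*d,-d],-1)
    return P@s['C'][:3,:3].T+s['C'][:3,3]
E
python3 - <<'E'
from h import *
print(ctrl.get_obs())
for n in ['scene','top','wrist']:
    s=snap(n); cv2.imwrite(f'pics/{n}0.png',s['color'][:,:,::-1])
    print(n,{k:v for k,v in s.items() if k not in('color','depth')}, )
    np.savez(f'{n}0.npz',**{k:v for k,v in s.items()})
E
```

```text
{'clock': 0.0, 'joint_pos': array([ 8.49172726e+01,  2.05927261e+01,  6.32302779e-01, -2.03531669e-02,
       -7.01347968e+01, -1.65063707e+01]), 'qvel': array([-0.06470464,  0.04723961,  0.03895   ,  0.02820352,  0.06721164,
        0.00960477]), 'tau': array([-2.39096429e-03, -5.82713592e+01,  2.93059856e+01,  6.99760705e+00,
        6.95106952e-03, -1.64217281e-04]), 'tool_pos': array([0.24829887, 0.62746132, 0.40369595]), 'orientation': array([  95.14653982,   89.90287592, -106.44949037]), 'force': array([0.36337353, 0.66854922, 0.64802224]), 'moment': array([-0.03681061, -0.01035103,  0.07519664]), 'opening': 0.08773010897753583}
scene {'K': array([[387.25852958,   0.        , 283.65900202],
       [  0.        , 387.25852958, 207.96503564],
       [  0.        ,   0.        ,   1.        ]]), 'position': array([ 1.20111203, -0.09169993,  0.85257037]), 'attitude': array([43.77007747, -0.4992093 , 85.62321184]), 'C': array([[ 0.0763122 , -0.72047568,  0.68926863,  1.20111203],
       [ 0.99704591,  0.04909918, -0.0590655 , -0.09169993],
       [ 0.00871274,  0.69173989,  0.722094
[... 691 characters left out ...]
  0.        , 297.3012733 , 208.39918627],
       [  0.        ,   0.        ,   1.        ]]), 'hand_eye': array([[ 1.66712688e-04,  2.84971261e-01, -9.58536046e-01,
         1.87387380e-02],
       [ 9.99999986e-01, -6.55033180e-05,  1.54450240e-04,
         7.85119528e-05],
       [-1.87734117e-05, -9.58536059e-01, -2.84971268e-01,
        -7.77107413e-02],
       [ 0.00000000e+00,  0.00000000e+00,  0.00000000e+00,
         1.00000000e+00]]), 'C': array([[-0.3680267 ,  0.89116586,  0.26529183,  0.32052472],
       [-0.92981426, -0.35313801, -0.10362904,  0.5987971 ],
       [ 0.00133397, -0.28481038,  0.95858295,  0.38507653],
       [ 0.        ,  0.        ,  0.        ,  1.        ]])}
```

View pics/scene0.png

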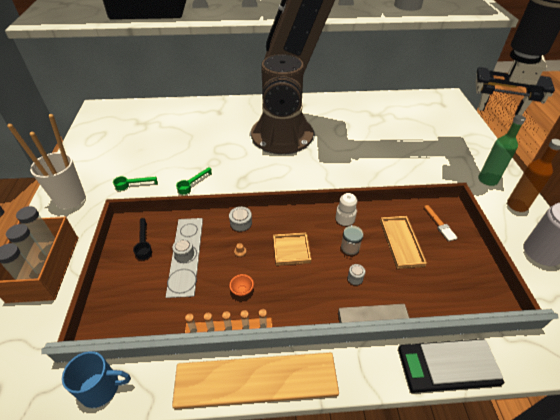

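View pics/top0.png

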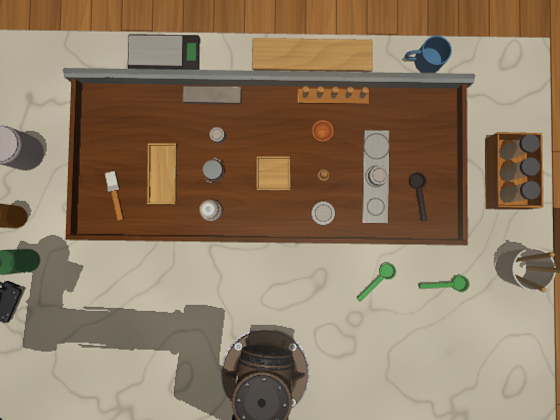

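View pics/wrist0.png

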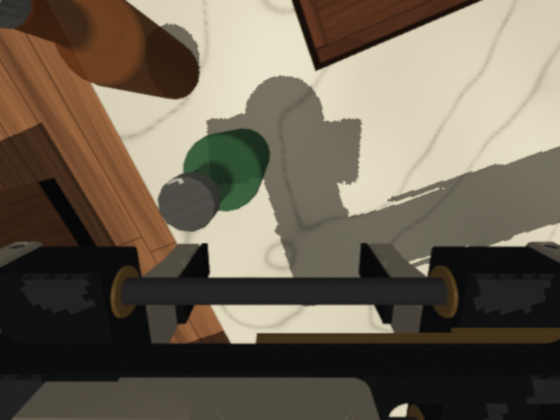

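The top view shows everything. Large tin (323,213), small tin (217,134), grinder (210,210), jar (213,170), spoon bowl (417,181) with handle to (422,218), strip (376,177), square tray (273,173) and long tray (162,174). I'll enlarge it for exact pixels.

Run:
```python
import cv2,numpy as np
c=cv2.imread('pics/top0.png')
for n,(x,y,w,h) in {'a':(135,115,160,115),'b':(290,115,160,115)}.items():
    cv2.imwrite(f'pics/top0{n}.png',cv2.resize(c[y:y+h,x:x+w],None,fx=5,fy=5,interpolation=cv2.INTER_CUBIC))
```

```text
(no output)
```

View pics/top0a.png

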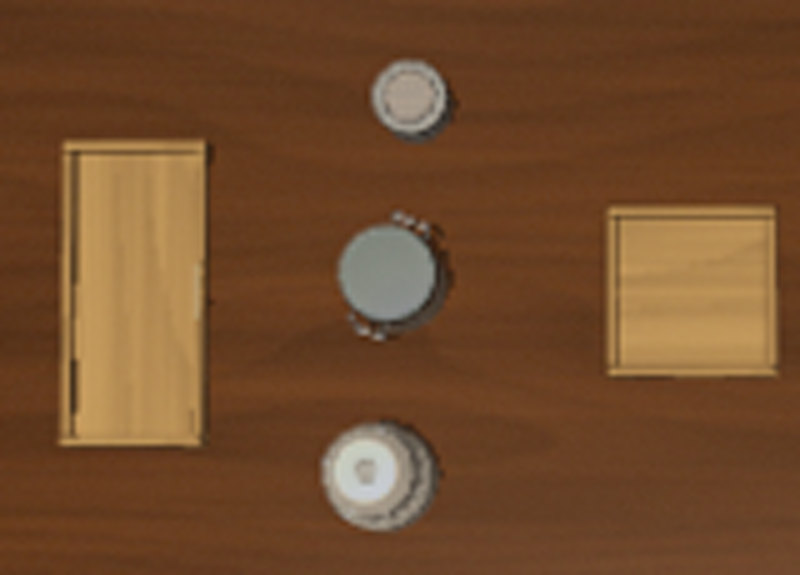

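View pics/top0b.png

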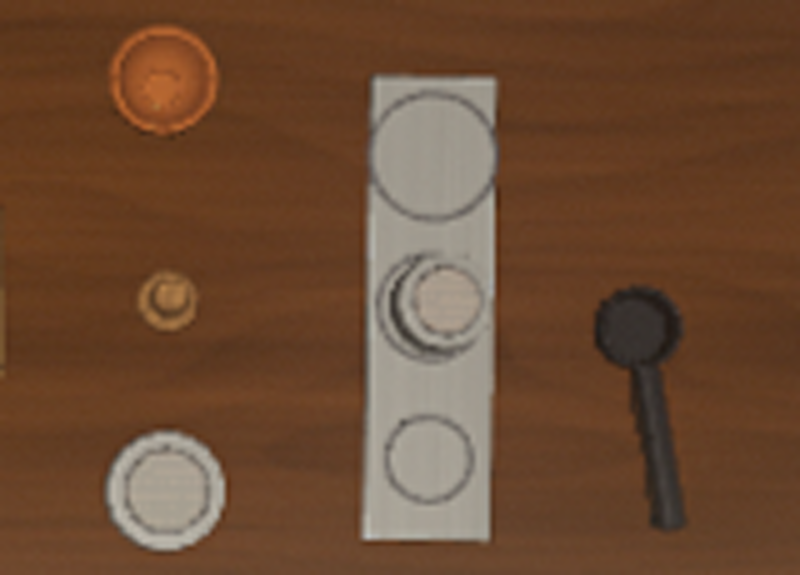

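Run:
```python
import re
import numpy as np
from h import world, cloud
s=dict(np.load('top0.npz'))
def P(X,Y,c,z):
    ox=135 if c=='a' else 290
    u=(X+.5)/5-.5+ox; v=(Y+.5)/5-.5+115
    return (world(s,u,v,z)*1000).round(1)[:2], (world(s,u,v)*1000).round(1)
L={'large':(166,491,'b',.042),'small':(410,97,'a',.042),'jar':(387,273,'a',.069),'jl1':(412,220,'a',.06),'jl2':(370,330,'a',.06),
'ringL':(433,156,'b',.010),'ringM':(434,307,'b',.010),'ringS':(430,459,'b',.010),'mid':(448,300,'b',.046),
'stTL':(374,77,'b',.01),'stTR':(496,77,'b',.01),'stBL':(362,541,'b',.01),'stBR':(490,541,'b',.01),
'grbase':(380,476,'a',.036),'grtop':(367,471,'a',.092),
'bowl':(638,328,'b',.03),'hend':(668,526,'b',.032),'hstart':(649,370,'b',.032),
'lt1':(62,142,'a',.022),'lt2':(207,142,'a',.022),'lt3':(60,445,'a',.022),'lt4':(206,445,'a',.022),
'sq1':(607,206,'a',.022),'sq2':(777,207,'a',.022),'sq3':(608,375,'a',.022),'sq4':(778,375,'a',.022),'cork':(168,298,'b',.036),'ram':(163,80,'b',.034)}
for k,v in L.items(): print(k,*P(*v))
```

```text
large [ 442.6 -152.9] [ 442.6 -152.9   42.4]
small [654.7 140.5] [653.6 139.8  47.6]
jar [553.9 147.5] [553.1 146.7  75. ]
jl1 [584.1 135.8] [582.9 134.8  67.8]
jl2 [524.  157.1] [525.6 159.   45.8]
ringL [ 634.3 -303.1] [ 633.8 -302.5   13.2]
ringM [ 549.3 -304. ] [ 544.2 -296.7   51.6]
ringS [ 464.2 -302.1] [ 464.6 -302.9    5.3]
mid [ 548.8 -305.3] [ 548.5 -304.8   48.7]
stTL [ 678.6 -269.8] [ 681.4 -271.9   -3.8]
stTR [ 679.6 -338.3] [ 680.7 -339.3    4.9]
stBL [ 418.1 -264.5] [ 418.1 -264.8    8.3]
stBR [ 419.1 -335.6] [ 419.  -335.1   13. ]
grbase [446.7 153.1] [443.4 145.6  93.7]
grtop [446.  152.7] [446.1 152.8  91.4]
bowl [ 536.9 -412.9] [ 539.4 -418.3    8.7]
hend [ 427.9 -428.8] [ 428.  -429.7   28.6]
hstart [ 513.5 -418.5] [ 513.1 -417.3   36.4]
lt1 [630.6 335.4] [633.2 339.1   7.1]
lt2 [631.8 255. ] [633.6 257.   11.8]
lt3 [462.  331.6] [463.2 335.9   4.8]
lt4 [463.2 251.2] [464.  253.6   9.3]
sq1 [599.3  32.4] [601.9  33.2   5.5]
sq2 [600.1 -61.9] [603.  -62.2   3.8]
sq3 [505.2  30.2] [506.6  30.9   7.3]
sq4 [506.5 -63.7] [507.  -63.8  17.7]
cork [ 548.9 -153.4] [ 548.9 -153.4   36.3]
ram [ 670.1 -149.6] [ 674.6 -151.3   12.2]
```

```bash
cat >> h.py <<'E'
def go(x,y,z,yaw=-90):
    """remaining to TCP target; yaw = heading of tool y axis, tool down"""
    o=ctrl.get_obs(); M=T(o)
    a=np.radians(yaw); yv=np.array([np.cos(a),np.sin(a),0]); xv=np.array([0,0,-1.]); Rt=np.stack([xv,yv,np.cross(xv,yv)],1)
    rv=R.from_matrix(M[:3,:3].T@Rt).as_rotvec(degrees=True)
    d=np.array([x,y,z])-M[:3,3]
    print('t',round(o['clock'],2),'pos',M[:3,3].round(4),'world d',(d*1000).round(1),'| in target axes mm',(Rt.T@d*1000).round(1),'in cur axes',(M[:3,:3].T@d*1000).round(1),'rot',rv.round(2),'F',o['force'].round(1),'open',round(o['opening'],4),'j',o['joint_pos'].round(0))
E
python3 - <<'E'
from h import *
go(.443,-.153,.335)
E
python3 -m inch '[0,0,0,-7.2,0,0,0.0876, 0,0,0,-7.2,0,0,0.0876, 0,0,0,-7.2,0,0,0.0876]'
python3 - <<'E'
from h import *
go(.443,-.153,.335)
E
```

```text
t 0.15 pos [0.2483 0.6275 0.4039] world d [ 194.7 -780.5  -68.9] | in target axes mm [  68.9  780.5 -194.7] in cur axes [  69.8  654.  -468.3] rot [-2.16e+01  1.00e-02 -7.00e-02] F [ 0.3  0.4 -0.6] open 0.0878 j [ 85.  21.   1.  -0. -70. -17.]
clock: 0.52
tool_pos: [0.2482, 0.6273, 0.4026]
orientation: [73.6, 89.8, -105.8]
force: [-0.7, -0.1, 0.4]
opening: 0.0879
t 0.53 pos [0.2482 0.6273 0.4026] world d [ 194.8 -780.3  -67.6] | in target axes mm [  67.6  780.3 -194.8] in cur axes [  70.1  782.1 -186.5] rot [ 0.61  0.06 -0.2 ] F [-0.7 -0.1  0.4] open 0.0879 j [ 85.  21.   1.  -0. -70.   6.]
```

```bash
python3 -m inch '[0,0.044,-0.044,0,0,0,0.0876, 0,0.044,-0.044,0,0,0,0.0876, 0,0.044,-0.044,0,0,0,0.0876, 0,0.044,-0.044,0,0,0,0.0876, 0.005,0.06,0,0,0,0,0.0876, 0.005,0.06,0,0,0,0,0.0876, 0.005,0.06,0,0,0,0,0.0876, 0.005,0.06,0,0,0,0,0.0876, 0.005,0.06,0,0,0,0,0.0876, 0.005,0.06,0,0,0,0,0.0876, 0.005,0.06,0,0,0,0,0.0876, 0.005,0.06,0,0,0,0,0.0876, 0.005,0.06,0,0,0,0,0.0876, 0.005,0.06,0,0,0,0,0.0876]'
python3 - <<'E'
from h import *
go(.443,-.153,.335)
s=snap('wrist'); cv2.imwrite('pics/w1.png',s['color'][:,:,::-1]); np.savez('w1.npz',**s)
E
```

```text
clock: 2.28
tool_pos: [0.4354, -0.1609, 0.3438]
orientation: [-23.4, 89.4, 158.2]
force: [1.6, 0.8, 0.4]
opening: 0.0878
t 2.27 pos [ 0.4354 -0.1609  0.3438] world d [ 7.6  7.9 -8.8] | in target axes mm [ 8.8 -7.9 -7.6] in cur axes [ 8.8 -7.6 -7.9] rot [1.66 0.53 0.22] F [1.6 0.8 0.4] open 0.0878 j [  4.   4. -30.  -0. -57.  88.]
```

View pics/w1.png

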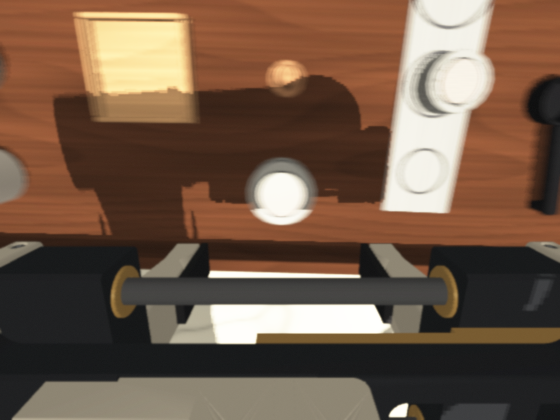

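Wrist picture (moving slightly): the large tin is at (281,190), the small ring at (423,170) and the middle tin at (458,80). I'll let it settle, then measure.

```bash
python3 -m inch '[0,0,0,1.6,0.5,0.2,0.0876, 0,0,0,0,0,0,0.0876]'
python3 - <<'E'
from h import *
go(.443,-.153,.335)
s=snap('wrist'); c=s['color'][:,:,::-1]; cv2.imwrite('pics/w2.png',c); np.savez('w2.npz',**s)
cv2.imwrite('pics/w2a.png',cv2.resize(c[130:250,220:360],None,fx=5,fy=5,interpolation=cv2.INTER_CUBIC))
cv2.imwrite('pics/w2b.png',cv2.resize(c[0:220,370:510],None,fx=2.7,fy=2.7,interpolation=cv2.INTER_CUBIC))
E
```

```text
clock: 2.58
tool_pos: [0.434, -0.1678, 0.3422]
orientation: [14.0, 89.8, -166.5]
force: [-0.1, 0.3, 0.1]
opening: 0.0877
t 2.58 pos [ 0.434  -0.1678  0.3422] world d [ 9.  14.8 -7.2] | in target axes mm [  7.2 -14.8  -9. ] in cur axes [  7.2 -14.8  -8.9] rot [-0.54  0.21 -0.05] F [-0.1  0.3  0.1] open 0.0877 j [  3.   4. -30.   0. -57.  86.]
```

View pics/w2a.png

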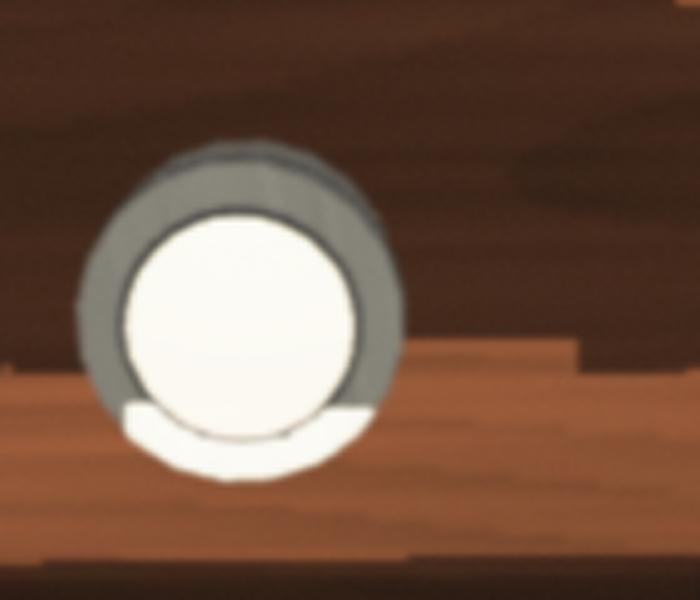

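View pics/w2b.png

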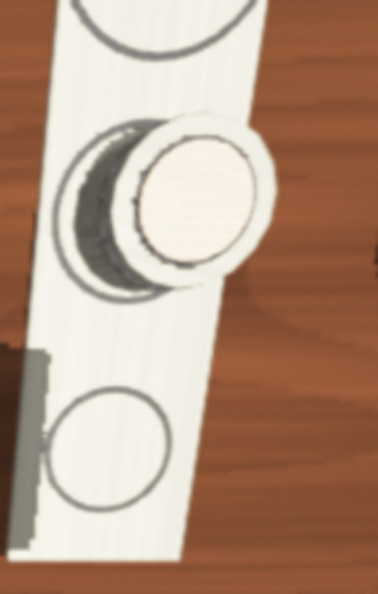

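Run:
```python
import numpy as np
from h import world
s=dict(np.load('w2.npz'))
f=lambda X,Y,k,ox,oy:((X+.5)/k-.5+ox,(Y+.5)/k-.5+oy)
for n,a,z in [('large',(240,322,5,220,130),.042),('ringS',(108,449,2.7,370,0),.010),('mid',(193,201,2.7,370,0),.046)]:
    u,v=f(*a); print(n,(world(s,u,v,z)*1000).round(1),(world(s,u,v)*1000).round(1))
```

```text
large [ 441.6 -152.5   42. ] [ 442.4 -152.7   45.1]
ringS [ 462.7 -301.3   10. ] [ 462.8 -301.    10.7]
mid [ 547.  -304.2   46. ] [ 546.5 -302.5   49.6]
```

```bash
python3 -m inch '[0.02,-0.015,-0.008,-0.5,0,0,0.0876, 0.04,0,0,0,0,0,0.0876, 0.03,0,0,0,0,0,0.0876, 0,0,0,0,0,0,0.0876]'
python3 - <<'E'
from h import *
go(.442,-.1526,.195)
E
```

```text
clock: 3.12
tool_pos: [0.4442, -0.1456, 0.2524]
orientation: [165.6, 89.9, -13.6]
force: [0.3, -0.3, 0.5]
opening: 0.0873
t 3.12 pos [ 0.4442 -0.1456  0.2524] world d [ -2.2  -7.  -57.4] | in target axes mm [57.4  7.   2.2] in cur axes [57.4  7.   2.4] rot [ 0.75 -0.09 -0.02] F [ 0.3 -0.3  0.5] open 0.0873 j [  6.  10. -36.   0. -43.  85.]
```

```bash
python3 -m inch '[0.02,0.005,0.0016,0.5,0,0,0.0876, 0.018,0,0,0,0,0,0.0876, 0.004,0,0,0,0,0,0.0876, 0,0,0,0,0,0,0.0876]'
python3 - <<'E'
from h import *
go(.442,-.1526,.195)
E
```

```text
clock: 3.62
tool_pos: [0.4463, -0.1469, 0.2149]
orientation: [174.9, 89.5, -4.3]
force: [0.5, 0.2, -0.3]
opening: 0.0878
t 3.62 pos [ 0.4463 -0.1469  0.2149] world d [ -4.3  -5.7 -19.9] | in target axes mm [19.9  5.7  4.3] in cur axes [19.9  5.6  4.6] rot [ 0.75 -0.52 -0.04] F [ 0.5  0.2 -0.3] open 0.0878 j [  6.  14. -39.   0. -37.  85.]
```

```bash
python3 -m inch '[0,0.006,0.0045,0.6,-0.4,0,0.0876, 0,0,0,0,0,0,0.0876]'
python3 - <<'E'
from h import *
go(.442,-.1526,.195)
E
```

```text
clock: 3.88
tool_pos: [0.4423, -0.153, 0.2166]
orientation: [171.1, 89.8, -8.7]
force: [0.0, 0.4, 0.3]
opening: 0.0877
t 3.88 pos [ 0.4423 -0.153   0.2166] world d [ -0.3   0.4 -21.6] | in target axes mm [21.6 -0.4  0.3] in cur axes [21.6 -0.4  0.4] rot [ 0.16 -0.24 -0.04] F [0.  0.4 0.3] open 0.0877 j [  5.  14. -39.   0. -37.  85.]
```

```bash
python3 -m inch '[0.021,0,0,0,0,0,0.0876, 0,0,0,0,0,0,0.0876]'
python3 - <<'E'
from h import *
go(.442,-.1526,.195)
E
python3 -m inch '[0,0,0,0,0,0,0.04, 0,0,0,0,0,0,0.04, 0,0,0,0,0,0,0.04, 0,0,0,0,0,0,0.04]'
python3 - <<'E'
from h import *
go(.442,-.1526,.195)
E
```

```text
clock: 4.12
tool_pos: [0.4427, -0.1533, 0.1965]
orientation: [174.9, 89.6, -5.0]
force: [-1.0, -0.4, 0.7]
opening: 0.0882
t 4.12 pos [ 0.4427 -0.1533  0.1965] world d [-0.7  0.7 -1.5] | in target axes mm [ 1.5 -0.7  0.7] in cur axes [ 1.5 -0.7  0.7] rot [ 0.13 -0.37 -0.03] F [-1.  -0.4  0.7] open 0.0882 j [  5.  16. -40.   0. -34.  85.]
clock: 4.62
tool_pos: [0.4433, -0.1534, 0.1984]
orientation: [176.2, 89.5, -3.7]
force: [-0.2, -0.0, -1.2]
opening: 0.0636
t 4.62 pos [ 0.4433 -0.1534  0.1984] world d [-1.3  0.8 -3.4] | in target axes mm [ 3.4 -0.8  1.3] in cur axes [ 3.4 -0.8  1.3] rot [ 0.13 -0.51 -0.03] F [-0.2 -0.  -1.2] open 0.0636 j [  5.  16. -40.   0. -34.  85.]
```

```bash
python3 -m inch '[-0.03,0,0,0,-0.5,0,0.04, -0.04,0,0,0,0,0,0.04, -0.03,0.02,-0.025,0,0,0,0.04, 0,0.035,-0.045,0,0,0,0.04, 0,0.035,-0.045,0,0,0,0.04, 0,0.02,-0.03,0,0,0,0.04, 0,0.01,-0.012,0,0,0,0.04, 0,0,0,0,0,0,0.04, 0,0,0,0,0,0,0.04]'
python3 - <<'E'
from h import *
go(.633,-.3023,.202)
E
```

```text
clock: 5.75
tool_pos: [0.6029, -0.2763, 0.2996]
orientation: [-7.1, 89.8, 173.0]
force: [-0.4, 0.6, -1.3]
opening: 0.0632
t 5.75 pos [ 0.6029 -0.2763  0.2996] world d [ 30.1 -26.  -97.6] | in target axes mm [ 97.6  26.  -30.1] in cur axes [ 97.4  26.1 -30.4] rot [0.15 0.24 0.03] F [-0.4  0.6 -1.3] open 0.0632 j [ -8.  24.  -8.   0. -58.  98.]
```

Run:
```python
from h import *
go(.633,-.3023,.202)
s=snap('wrist'); c=s['color'][:,:,::-1]; cv2.imwrite('pics/w3.png',c); np.savez('w3.npz',**s)
```

```text
t 5.75 pos [ 0.6029 -0.2763  0.2996] world d [ 30.1 -26.  -97.6] | in target axes mm [ 97.6  26.  -30.1] in cur axes [ 97.4  26.1 -30.4] rot [0.15 0.24 0.03] F [-0.4  0.6 -1.3] open 0.0632 j [ -8.  24.  -8.   0. -58.  98.]
```

View pics/w3.png

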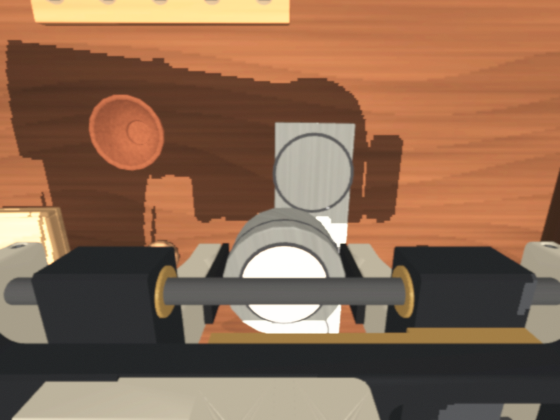

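The large ring is fully visible at about (313,172), and the held tin's window is near (284,284). I'll enlarge both.

Run:
```python
import cv2
c=cv2.imread('pics/w3.png')[110:350,220:380]
cv2.imwrite('pics/w3a.png',cv2.resize(c,None,fx=2.5,fy=2.5,interpolation=cv2.INTER_CUBIC))
c=cv2.imread('pics/w3.png')[120:225,260:370]
cv2.imwrite('pics/w3b.png',cv2.resize(c,None,fx=5,fy=5,interpolation=cv2.INTER_CUBIC))
```

```text
(no output)
```

View pics/w3a.png

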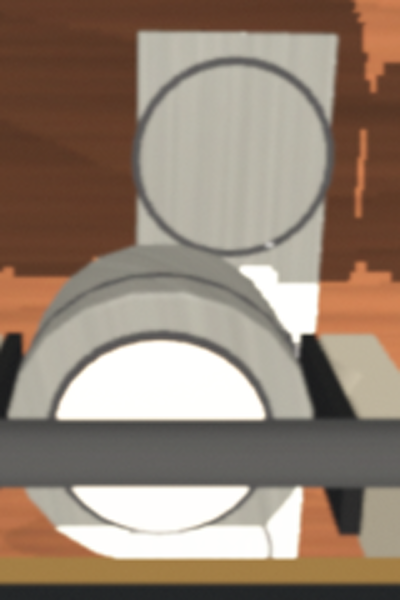

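View pics/w3b.png

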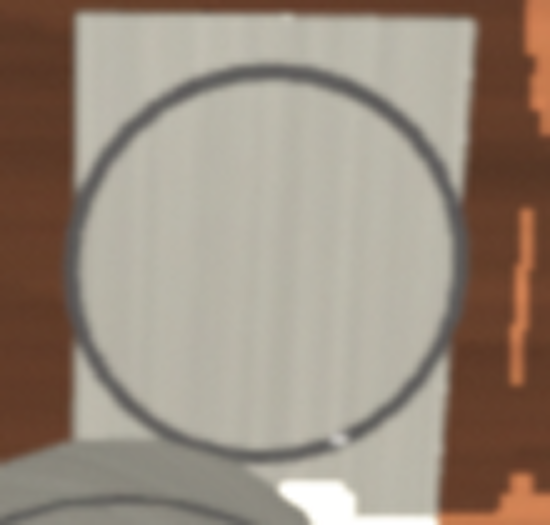

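Run:
```python
import numpy as np
from h import world
s=dict(np.load('w3.npz'))
f=lambda X,Y,k,ox,oy:((X+.5)/k-.5+ox,(Y+.5)/k-.5+oy)
# rectify ring: edge points averaged on plane
pts=[world(s,*f(x,y,5,260,120),.010) for x,y in [(66,268),(467,255),(270,68),(262,458)]]
print([ (p*1000).round(1) for p in pts], (np.mean(pts,0)*1000).round(1))
pts=[world(s,*f(x,y,2.5,220,110),.143) for x,y in [(53,419),(269,419),(161,334),(160,531)]]
print([ (p*1000).round(1) for p in pts]); print('win',(pts[0]+pts[1])[1]*500,(pts[2]+pts[3])[0]*500)
```

```text
[array([ 632.5, -266.2,   10. ]), array([ 635.1, -339.6,   10. ]), array([ 668.2, -302.5,   10. ]), array([ 596.1, -303.2,   10. ])] [ 633.  -302.9   10. ]
[array([ 601.5, -254.2,  143. ]), array([ 601.6, -299.1,  143. ]), array([ 620.7, -276.6,  143. ]), array([ 574.1, -276.5,  143. ])]
win -276.6251806172199 597.3876795131079
```

Run:
```python
import numpy as np
from h import world
s=dict(np.load('w3.npz'))
for u,v in [(230,270),(284,252),(280,240),(240,310),(260,325),(284,255),(335,270),(313,170),(300,320)]: print(u,v,(world(s,u,v)*1000).round(1))
from h import *
M=np.linalg.inv(s['C'])
# tool axis now
o=ctrl.get_obs(); A=T(o); print('grasp pt',(A@[.159,0,0,1]).round(4), o['orientation'])
```

```text
230 270 [ 606.8 -249.1  145. ]
284 252 [ 617.2 -276.5  145.7]
280 240 [ 623.1 -274.5  144.4]
240 310 [ 582.9 -253.2  144.6]
260 325 [ 573.4 -263.7  144.6]
284 255 [ 615.1 -276.5  144.8]
335 270 [ 606.5 -302.6  144.2]
313 170 [ 635.9 -302.8   11.7]
300 320 [ 577.1 -285.2  145.1]
grasp pt [ 0.6022 -0.2762  0.1407  1.    ] [ -6.08608018  89.76641912 174.08181831]
```

```bash
python3 -m inch '[0.02,0.026,-0.033,0,0.2,0,0.04, 0.04,0,0,0,0,0,0.04, 0,0,0,0,0,0,0.04, 0,0,0,0,0,0,0.04]'
python3 - <<'E'
from h import *
go(.6362,-.3026,.202)
E
```

```text
clock: 6.3
tool_pos: [0.636, -0.3006, 0.2425]
orientation: [168.9, 89.8, -10.8]
force: [0.2, -0.7, -1.0]
opening: 0.0632
t 6.3 pos [ 0.636  -0.3006  0.2425] world d [  0.2  -2.  -40.5] | in target axes mm [40.5  2.  -0.2] in cur axes [40.5  2.  -0.1] rot [ 0.34 -0.19 -0.04] F [ 0.2 -0.7 -1. ] open 0.0632 j [ -9.  30.  -6.   0. -53. 100.]
```

```bash
python3 -m inch '[0.02,0.002,0,0.2,-0.2,0,0.04, 0.012,0,0,0,0,0,0.04, 0,0,0,0,0,0,0.04, 0,0,0,0,0,0,0.04]'
python3 - <<'E'
from h import *
go(.6362,-.3026,.202)
E
```

```text
clock: 6.8
tool_pos: [0.6365, -0.3023, 0.2119]
orientation: [155.3, 89.8, -24.5]
force: [0.0, -0.8, -0.9]
opening: 0.0636
t 6.8 pos [ 0.6365 -0.3023  0.2119] world d [-0.3 -0.3 -9.9] | in target axes mm [9.9 0.3 0.3] in cur axes [9.9 0.3 0.3] rot [ 0.19 -0.21 -0.1 ] F [ 0.  -0.8 -0.9] open 0.0636 j [-10.  32.  -8.   0. -50. 100.]
```

```bash
python3 -m inch '[0.008,0,0,0,-0.2,0,0.04, 0.0015,0,0,0,0,0,0.04, 0.001,0,0,0,0,0,0.04]'
python3 - <<'E'
from h import *
go(.6362,-.3026,.202)
E
```

```text
clock: 7.18
tool_pos: [0.6368, -0.3025, 0.2022]
orientation: [113.7, 89.9, -66.1]
force: [-4.0, 1.7, 10.8]
opening: 0.0634
t 7.17 pos [ 0.6368 -0.3025  0.2022] world d [-0.6 -0.1 -0.2] | in target axes mm [0.2 0.1 0.6] in cur axes [0.2 0.1 0.6] rot [ 0.21 -0.06 -0.13] F [-4.   1.7 10.8] open 0.0634 j [-10.  33.  -8.   0. -49. 100.]
```

```bash
python3 -m inch '[0,0,0,0,0,0,0.0876, 0,0,0,0,0,0,0.0876, 0,0,0,0,0,0,0.0876, -0.03,0,0,0,0,0,0.0876, -0.05,0,0,0,0,0,0.0876, -0.05,0,0.03,0,0,0,0.0876, 0,0,0.03,0,0,0,0.0876, 0,0,0,0,0,0,0.0876]'
python3 - <<'E'
from h import *
go(.6362,-.3026,.202)
s=snap('wrist'); c=s['color'][:,:,::-1]; cv2.imwrite('pics/w4.png',c); np.savez('w4.npz',**s)
s=snap('top'); c=s['color'][:,:,::-1]; np.savez('t4.npz',**s)
cv2.imwrite('pics/t4.png',cv2.resize(c[115:230,290:450],None,fx=5,fy=5,interpolation=cv2.INTER_CUBIC))
E
```

```text
clock: 8.18
tool_pos: [0.5758, -0.3025, 0.3364]
orientation: [119.7, 89.8, -60.0]
force: [1.1, -1.1, 0.1]
opening: 0.0873
t 8.18 pos [ 0.5758 -0.3025  0.3364] world d [ 6.040e+01 -1.000e-01 -1.344e+02] | in target axes mm [ 1.344e+02  1.000e-01 -6.040e+01] in cur axes [ 1.345e+02 -1.000e-01 -6.020e+01] rot [ 0.24 -0.1  -0.18] F [ 1.1 -1.1  0.1] open 0.0873 j [-11.  21.  -8.   0. -61. 101.]
```

View pics/w4.png

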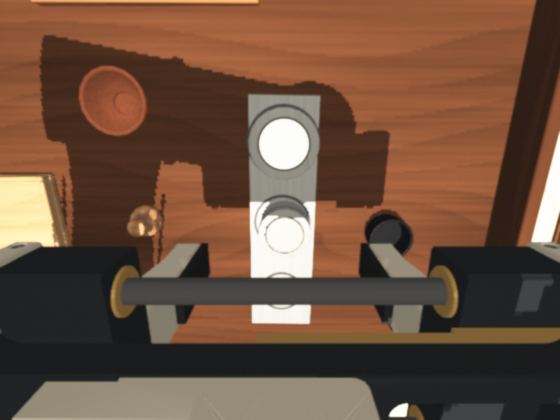

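View pics/t4.png

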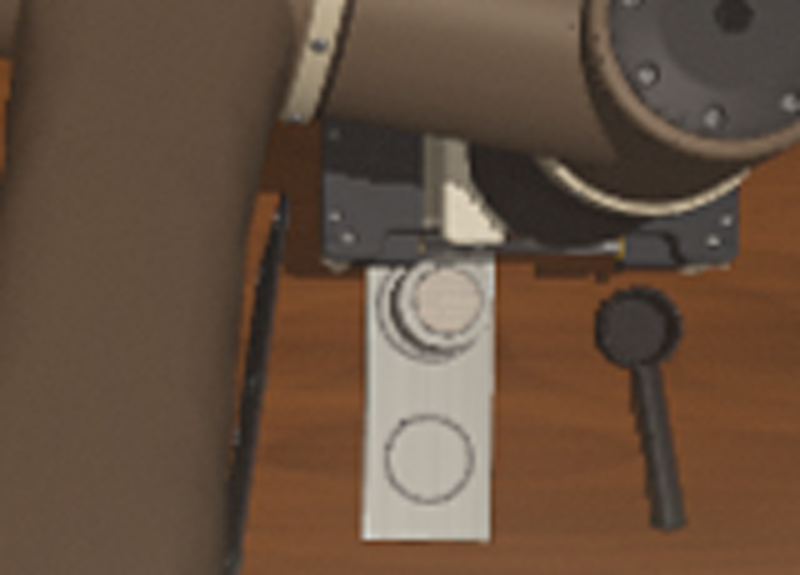

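Run:
```python
import cv2
c=cv2.imread('pics/w4.png')[90:190,230:340]
cv2.imwrite('pics/w4a.png',cv2.resize(c,None,fx=6,fy=6,interpolation=cv2.INTER_CUBIC))
```

```text
(no output)
```

View pics/w4a.png

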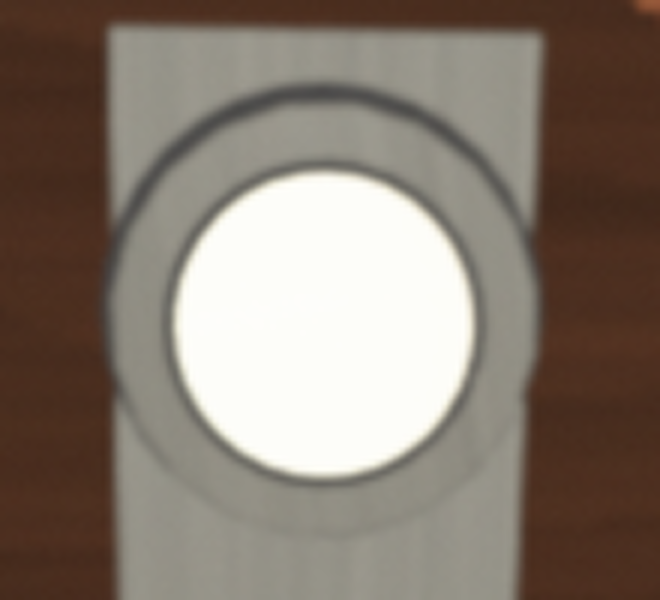

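Run:
```python
import numpy as np
from h import world
s=dict(np.load('w4.npz'))
f=lambda X,Y,k,ox,oy:((X+.5)/k-.5+ox,(Y+.5)/k-.5+oy)
for n,P,z in [('win',[(168,325),(480,325),(325,162),(325,486)],.046),('ring/strip top',[(110,28),(543,37),(323,90)],.010)]:
    print(n,[(world(s,*f(x,y,6,230,90),z)*1000).round(1)[:2] for x,y in P])
```

```text
win [array([ 633.5, -279.9]), array([ 633.7, -326.5]), array([ 656.8, -303.2]), array([ 609.4, -303.4])]
ring/strip top [array([ 677.8, -268.5]), array([ 676.8, -338.5]), array([ 668.5, -303. ])]
```

```bash
python3 -m inch '[0,-0.04,-0.01,0,0,0,0.0876, 0,-0.06,-0.01,0,0,0,0.0876, 0,-0.06,-0.01,0,0,0,0.0876, 0,-0.06,-0.01,0,0,0,0.0876, 0,-0.06,-0.01,0,0,0,0.0876, 0,-0.06,0,0,0,0,0.0876, 0,-0.05,0,0,0,0,0.0876, 0.01,-0.03,0,0,0,0,0.0876, 0,-0.012,0,0,0,0,0.0876, 0,0,0,0,0,0,0.0876, 0,0,0,0,0,0,0.0876]'
python3 - <<'E'
from h import *
go(.6533,.141,.195)
s=snap('wrist'); c=s['color'][:,:,::-1]; cv2.imwrite('pics/w5.png',c); np.savez('w5.npz',**s)
E
```

```text
clock: 9.65
tool_pos: [0.6343, 0.1451, 0.3153]
orientation: [58.6, 89.4, -121.1]
force: [0.7, 0.2, -0.1]
opening: 0.0881
t 9.65 pos [0.6343 0.1451 0.3153] world d [  19.    -4.1 -120.3] | in target axes mm [120.3   4.1 -19. ] in cur axes [120.2   3.2 -19.6] rot [ 0.32  0.3  -0.49] F [ 0.7  0.2 -0.1] open 0.0881 j [ 30.  22.  -9.   0. -59.  60.]
```

View pics/w5.png

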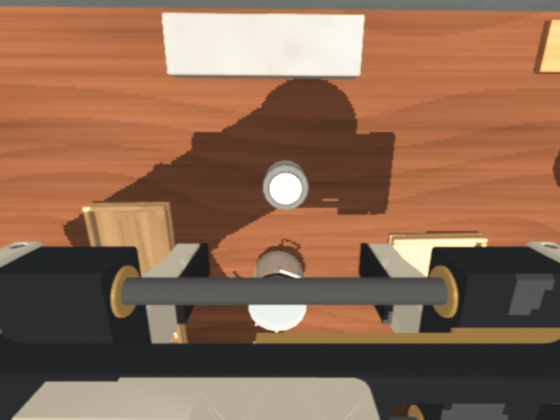

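Small tin's lid is at about (286,188) in the wrist view, with the jar behind it at (277,300).

Run:
```python
import cv2
c=cv2.imread('pics/w5.png')[150:220,250:330]
cv2.imwrite('pics/w5a.png',cv2.resize(c,None,fx=6,fy=6,interpolation=cv2.INTER_CUBIC))
```

```text
(no output)
```

View pics/w5a.png

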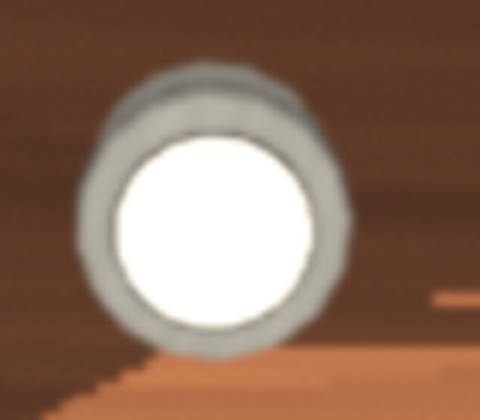

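Run:
```python
import numpy as np
from h import world,go
s=dict(np.load('w5.npz'))
f=lambda X,Y,k,ox,oy:((X+.5)/k-.5+ox,(Y+.5)/k-.5+oy)
print([(world(s,*f(x,y,6,250,150),.042)*1000).round(1)[:2] for x,y in [(78,226),(351,224),(214,90),(215,358),(214,231)]])
```

```text
[array([654.1, 161.2]), array([654.6, 121.4]), array([674. , 141.5]), array([634.1, 141.1]), array([653.4, 141.4])]
```

```bash
python3 -m inch '[0.02,0.003,-0.018,0.3,0.3,-0.4,0.0876, 0.04,0,0,0,0,0,0.0876, 0.01,0,0,0,0,0,0.0876, 0,0,0,0,0,0,0.0876, 0,0,0,0,0,0,0.0876]'
python3 - <<'E'
from h import *
go(.654,.1413,.195)
E
```

```text
clock: 10.32
tool_pos: [0.6547, 0.1374, 0.2485]
orientation: [-176.0, 89.6, 3.8]
force: [0.5, 0.8, 0.3]
opening: 0.0875
t 10.32 pos [0.6547 0.1374 0.2485] world d [ -0.7   3.9 -53.5] | in target axes mm [53.5 -3.9  0.7] in cur axes [53.5 -3.9  1. ] rot [-0.27 -0.36  0.02] F [0.5 0.8 0.3] open 0.0875 j [ 29.  27. -11.   0. -52.  61.]
```

```bash
python3 -m inch '[0.02,-0.003,0.0007,-0.2,-0.3,0,0.0876, 0.028,0,0,0,0,0,0.0876, 0.004,0,0,0,0,0,0.0876, 0,0,0,0,0,0,0.0876]'
python3 - <<'E'
from h import *
go(.654,.1413,.195)
E
```

```text
clock: 10.82
tool_pos: [0.6551, 0.1415, 0.1982]
orientation: [-154.3, 89.6, 25.7]
force: [0.3, -0.7, 0.3]
opening: 0.0879
t 10.82 pos [0.6551 0.1415 0.1982] world d [-1.1 -0.2 -3.2] | in target axes mm [3.2 0.2 1.1] in cur axes [3.2 0.2 1.1] rot [ 0.01 -0.34  0.17] F [ 0.3 -0.7  0.3] open 0.0879 j [ 29.  30. -13.   0. -46.  61.]
```

```bash
python3 -m inch '[0.002,0,0.001,0,-0.35,0,0.0876, 0.001,0,0,0,0,0,0.02, 0,0,0,0,0,0,0.02, 0.001,0,0,0,0,0,0.02, 0,0,0,0,0,0,0.02, 0,0,0,0,0,0,0.02, 0,0,0,0,0,0,0.02]'
python3 - <<'E'
from h import *
go(.654,.1413,.195)
E
```

```text
clock: 11.7
tool_pos: [0.6548, 0.142, 0.1967]
orientation: [-123.4, 89.7, 56.7]
force: [-0.2, 0.9, 0.4]
opening: 0.0396
t 11.7 pos [0.6548 0.142  0.1967] world d [-0.8 -0.7 -1.7] | in target axes mm [1.7 0.7 0.8] in cur axes [1.7 0.7 0.8] rot [ 0.03 -0.17  0.25] F [-0.2  0.9  0.4] open 0.0396 j [ 29.  31. -13.  -0. -46.  61.]
```

```bash
python3 -m inch '[-0.03,0,0,0,0,0,0.02, -0.04,0,0,0,0,0,0.02, -0.03,0.02,0.01,0,0,0,0.02, 0,0.055,0.025,0,0,0,0.02, 0,0.055,0.025,0,0,0,0.02, 0,0.055,0.025,0,0,0,0.02, 0,0.055,0.025,0,0,0,0.02, 0,0.055,0.025,0,0,0,0.02, 0,0.055,0.02,0,0,0,0.02, 0,0.04,0.015,0,0,0,0.02, 0,0.02,0.01,0,0,0,0.02, 0,0,0,0,0,0,0.02, 0,0,0,0,0,0,0.02]'
python3 - <<'E'
from h import *
go(.463,-.301,.2007)
s=snap('wrist'); c=s['color'][:,:,::-1]; cv2.imwrite('pics/w6.png',c); np.savez('w6.npz',**s)
E
```

```text
clock: 13.32
tool_pos: [0.4688, -0.2798, 0.2979]
orientation: [-145.5, 89.7, 34.6]
force: [0.5, 0.1, 0.2]
opening: 0.0396
t 13.32 pos [ 0.4688 -0.2798  0.2979] world d [ -5.8 -21.2 -97.2] | in target axes mm [97.2 21.2  5.8] in cur axes [97.1 21.5  6.3] rot [ 0.1  -0.28  0.19] F [0.5 0.1 0.2] open 0.0396 j [-10.  14. -24.  -0. -52. 101.]
```

View pics/w6.png

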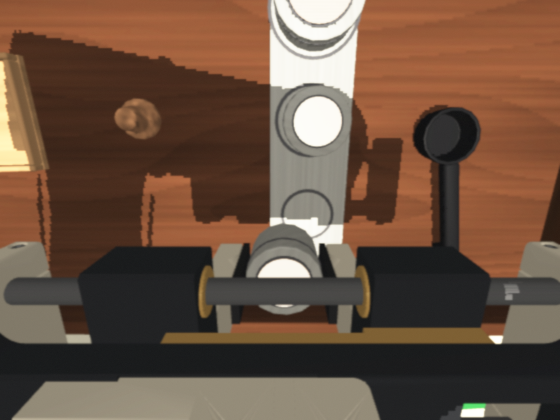

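Run:
```python
import cv2
c=cv2.imread('pics/w6.png')[170:330,230:380]
cv2.imwrite('pics/w6a.png',cv2.resize(c,None,fx=3.7,fy=3.7,interpolation=cv2.INTER_CUBIC))
```

View pics/w6a.png

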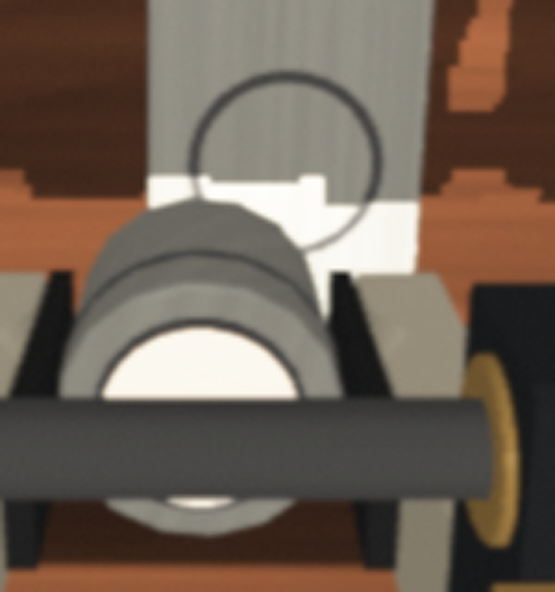

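Run:
```python
import numpy as np
from h import world,T
s=dict(np.load('w6.npz'))
f=lambda X,Y,k,ox,oy:((X+.5)/k-.5+ox,(Y+.5)/k-.5+oy)
for P,z in [([(193,165),(380,162),(290,76)],.010),([(98,400),(302,400),(200,325),(200,508),(203,535),(203,283)],.143)]:
  print([(world(s,*f(x,y,3.7,230,170),z)*1000).round(1)[:2] for x,y in P])
print((T()@[.159,0,0,1]).round(4), (world(s,240,285)*1000).round(1), (world(s,310,280)*1000).round(1))
```

```text
[array([ 462.1, -277.1]), array([ 463., -325.]), array([ 485.5, -301.4])]
[array([ 469.5, -265.3]), array([ 469.7, -293.6]), array([ 481. , -279.4]), array([ 452.3, -279.5]), array([ 447.8, -279.9]), array([ 487.2, -279.8])]
[ 0.4697 -0.279   0.1389  1.    ] [ 500.8 -266.9  202.7] [ 501.9 -287.4  201.6]
```

```bash
python3 -m inch '[0.02,0.021,0.005,0,-0.2,0.1,0.02, 0.04,0,0,0,0,0,0.02, 0.008,0,0,0,0,0,0.02, 0,0,0,0,0,0,0.02, 0,0,0,0,0,0,0.02]'
python3 - <<'E'
from h import *
go(.4635,-.3007,.2007)
E
```

```text
clock: 14.0
tool_pos: [0.4678, -0.2978, 0.2313]
orientation: [177.8, 89.7, -1.7]
force: [-0.4, 0.5, -0.9]
opening: 0.0393
t 14.0 pos [ 0.4678 -0.2978  0.2313] world d [ -4.3  -2.9 -30.6] | in target axes mm [30.6  2.9  4.3] in cur axes [30.6  2.9  4.5] rot [ 0.54 -0.32 -0.01] F [-0.4  0.5 -0.9] open 0.0393 j [-12.  19. -27.  -0. -43. 103.]
```

```bash
python3 -m inch '[0.014,0.0025,0.005,0.4,-0.3,0,0.02, 0.004,0,0,0,0,0,0.02, 0,0,0,0,0,0,0.02]'
python3 - <<'E'
from h import *
go(.4635,-.3007,.2007)
E
```

```text
clock: 14.38
tool_pos: [0.4633, -0.3004, 0.214]
orientation: [161.6, 89.8, -18.3]
force: [0.4, -0.2, -1.2]
opening: 0.0391
t 14.38 pos [ 0.4633 -0.3004  0.214 ] world d [  0.2  -0.3 -13.3] | in target axes mm [13.3  0.3 -0.2] in cur axes [13.3  0.3 -0.2] rot [ 0.14 -0.18 -0.06] F [ 0.4 -0.2 -1.2] open 0.0391 j [-13.  21. -28.   0. -41. 103.]
```

```bash
python3 -m inch '[0.010,0,0,0,-0.15,0,0.02, 0.002,0,0,0,0,0,0.02, 0.0015,0,0,0,0,0,0.02]'
python3 - <<'E'
from h import *
go(.4635,-.3007,.2007)
E
```

```text
clock: 14.75
tool_pos: [0.4636, -0.3006, 0.2005]
orientation: [116.7, 89.9, -63.1]
force: [-5.2, 6.4, 25.5]
opening: 0.0394
t 14.75 pos [ 0.4636 -0.3006  0.2005] world d [-0.1 -0.1  0.2] | in target axes mm [-0.2  0.1  0.1] in cur axes [-0.2  0.1  0.1] rot [ 0.17 -0.05 -0.09] F [-5.2  6.4 25.5] open 0.0394 j [-13.  22. -29.   0. -39. 103.]
```

```bash
python3 -m inch '[-0.001,0,0,0,0,0,0.0876, 0,0,0,0,0,0,0.0876, 0,0,0,0,0,0,0.0876, 0,0,0,0,0,0,0.0876, -0.03,0,0,0,0,0,0.0876, -0.05,0,0,0,0,0,0.0876, -0.04,0.03,0.01,0,0,0,0.0876, 0,0.05,0.01,0,0,0,0.0876, 0,0.02,0,0,0,0,0.0876, 0,0,0,0,0,0,0.0876, 0,0,0,0,0,0,0.0876]'
python3 - <<'E'
from h import *
go(.498,-.4186,.191,-81.7)
s=snap('wrist'); c=s['color'][:,:,::-1]; cv2.imwrite('pics/w7.png',c); np.savez('w7.npz',**s)
cv2.imwrite('pics/w7a.png',cv2.resize(c[40:240,150:370],None,fx=3,fy=3,interpolation=cv2.INTER_CUBIC))
s=snap('top'); c=s['color'][:,:,::-1]; np.savez('t7.npz',**s)
cv2.imwrite('pics/t7.png',cv2.resize(c[115:230,290:450],None,fx=5,fy=5,interpolation=cv2.INTER_CUBIC))
E
```

```text
clock: 16.12
tool_pos: [0.4435, -0.4024, 0.3249]
orientation: [68.9, 89.9, -110.9]
force: [0.3, 1.0, 0.4]
opening: 0.0877
t 16.12 pos [ 0.4435 -0.4024  0.3249] world d [  54.5  -16.2 -133.9] | in target axes mm [133.9  23.9 -51.6] in cur axes [133.9  16.2 -54.5] rot [-8.06  0.05 -0.11] F [0.3 1.  0.4] open 0.0877 j [-23.  17. -16.   0. -57. 114.]
```

View pics/w7.png

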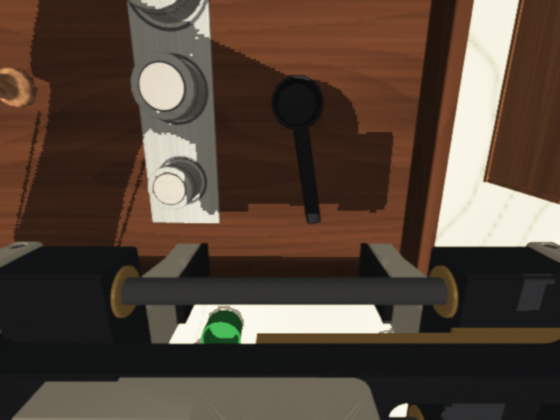

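View pics/w7a.png

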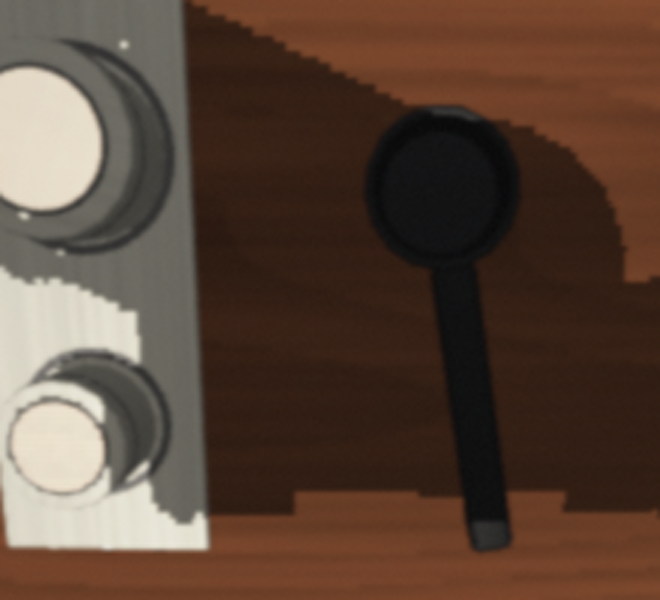

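Run:
```python
import numpy as np
from h import world
s=dict(np.load('w7.npz'))
f=lambda X,Y,k,ox,oy:((X+.5)/k-.5+ox,(Y+.5)/k-.5+oy)
g=lambda x,y,z:(world(s,*f(x,y,3,150,40),z)*1000).round(1)[:2]
print('tin',g(57,447,.046),g(57,444,.046),'ring right/top',g(170,422,.01),g(98,351,.01),'strip end',g(7,548,.01),g(208,548,.01))
print('bowl',g(442,188,.032),g(365,188,.032),g(520,188,.032),'handle',g(455,270,.032),g(461,320,.032),g(484,500,.032),g(490,545,.032))
print((world(s,*f(457,300,3,150,40))*1000).round(1))
```

```text
tin [ 461.6 -300.1] [ 462.6 -300.2] ring right/top [ 462.2 -324.9] [ 485.8 -302.8] strip end [ 417.1 -264.5] [ 417.3 -335.1]
bowl [ 535.7 -414.3] [ 535.6 -392. ] [ 535.8 -436.9] handle [ 512.8 -418.5] [ 498.2 -420.7] [ 441.6 -429.3] [ 426.4 -431.7]
[ 504.1 -419.3   32.1]
```

View pics/t7.png

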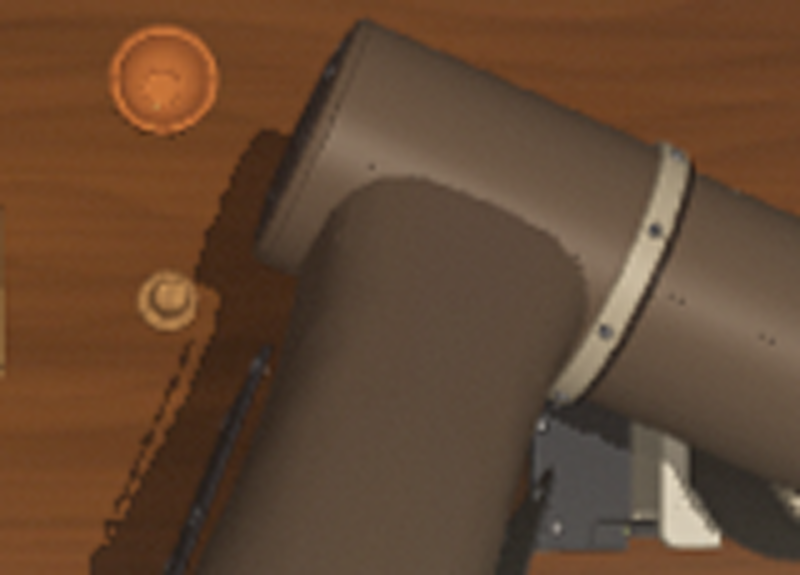

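```bash
python3 -m inch '[0.02,0.016,-0.05,-8.3,0,0,0.05, 0.04,0,0,0,0,0,0.05, 0.01,0,0,0,0,0,0.05, 0,0,0,0,0,0,0.05]'
python3 - <<'E'
from h import *
go(.497,-.4208,.188,-81.4)
E
```

```text
clock: 16.73
tool_pos: [0.4966, -0.4157, 0.2551]
orientation: [94.8, 89.8, -76.1]
force: [0.1, 0.5, 0.4]
opening: 0.0539
t 16.73 pos [ 0.4966 -0.4157  0.2551] world d [  0.4  -5.1 -67.1] | in target axes mm [67.1  5.1  0.4] in cur axes [67.1  4.9  0.4] rot [ 0.5  -0.02 -0.19] F [0.1 0.5 0.4] open 0.0539 j [-23.  25. -13.   0. -51. 122.]
```

```bash
python3 -m inch '[0.02,0.005,0,0.4,0,-0.1,0.05, 0.012,0,0,0,0,0,0.05, 0.008,0,0,0,0,0,0.05, 0,0,0,0,0,0,0.05]'
python3 - <<'E'
from h import *
go(.497,-.4208,.188,-81.4)
s=snap('wrist'); c=s['color'][:,:,::-1]; cv2.imwrite('pics/w8.png',c)
E
```

```text
clock: 17.23
tool_pos: [0.4978, -0.4211, 0.216]
orientation: [131.2, 89.7, -40.2]
force: [-0.2, 0.1, -0.2]
opening: 0.0497
t 17.23 pos [ 0.4978 -0.4211  0.216 ] world d [ -0.8   0.3 -28. ] | in target axes mm [28.  -0.4  0.7] in cur axes [28.  -0.5  0.8] rot [ 0.08 -0.2  -0.23] F [-0.2  0.1 -0.2] open 0.0497 j [-23.  28. -15.   0. -47. 122.]
```

View pics/w8.png

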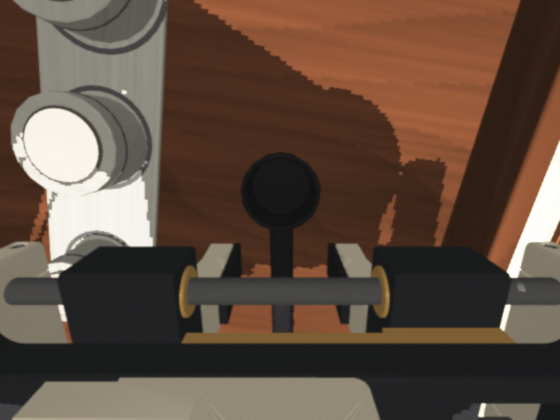

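The handle (281,250) lies straight between the fingers, with the bowl clear of them. Going down and closing.

```bash
python3 -m inch '[0.018,0,0.0007,0,-0.2,-0.2,0.05, 0.009,0,0,0,0,0,0.05, 0.001,0,0,0,0,0,0.05, 0.001,0,0,0,0,0,0.003, 0,0,0,0,0,0,0.003, 0.001,0,0,0,0,0,0.003, 0,0,0,0,0,0,0.003, 0,0,0,0,0,0,0.003]'
python3 - <<'E'
from h import *
go(.497,-.4208,.188,-81.4)
E
```

```text
clock: 18.27
tool_pos: [0.4979, -0.4217, 0.1862]
orientation: [134.2, 89.8, -37.1]
force: [-0.1, 0.0, 0.0]
opening: 0.0139
t 18.27 pos [ 0.4979 -0.4217  0.1862] world d [-0.9  0.9  1.8] | in target axes mm [-1.8 -1.   0.7] in cur axes [-1.8 -1.   0.7] rot [ 0.1  -0.13 -0.13] F [-0.1  0.   0. ] open 0.0139 j [-23.  30. -16.   0. -44. 122.]
```

```bash
python3 -m inch '[-0.03,0,0,0,0,0,0.003, -0.04,0,0,3,0,0,0.003, -0.035,-0.02,-0.01,4.2,0,0,0.003, 0,-0.05,-0.01,0,0,0,0.003, 0,-0.06,-0.01,0,0,0,0.003, 0,-0.06,-0.01,0,0,0,0.003, 0,-0.06,-0.01,0,0,0,0.003, 0,-0.06,-0.01,0,0,0,0.003, 0,-0.06,0,0,0,0,0.003, 0,-0.06,0,0,0,0,0.003, 0,-0.06,0,0,0,0,0.003, 0,-0.06,0,0,0,0,0.003, 0,-0.06,0,0,0,0,0.003, 0,-0.05,0,0,0,0,0.003, 0,-0.03,0,0,0,0,0.003, 0,-0.01,0,0,0,0,0.003, 0,0,0,0,0,0,0.003]'
python3 - <<'E'
from h import *
go(.553,.2942,.191,-88.7)
s=snap('wrist'); c=s['color'][:,:,::-1]; cv2.imwrite('pics/w9.png',c); np.savez('w9.npz',**s)
E
```

```text
clock: 20.4
tool_pos: [0.5419, 0.3024, 0.296]
orientation: [-177.4, 89.5, 3.8]
force: [-0.4, -1.2, 0.0]
opening: 0.0138
t 20.4 pos [0.5419 0.3024 0.296 ] world d [  11.1   -8.2 -105. ] | in target axes mm [105.    8.4 -10.9] in cur axes [105.1   8.5 -10. ] rot [-0.1  -0.5   0.02] F [-0.4 -1.2  0. ] open 0.0138 j [ 47.  20. -15.   0. -54.  44.]
```

View pics/w9.png

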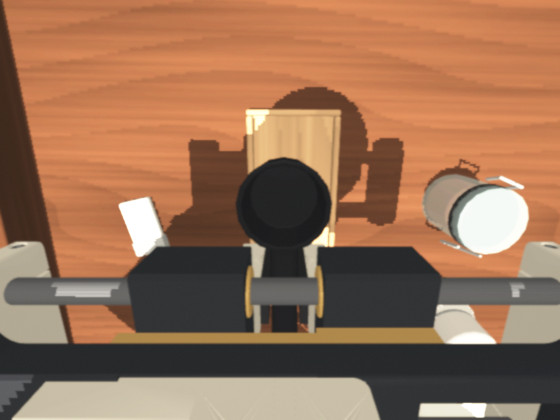

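Run:
```python
import numpy as np, cv2
from h import world,T
s=dict(np.load('w9.npz'))
cv2.imwrite('pics/w9a.png',cv2.resize(s['color'][95:260,220:370,::-1],None,fx=3.5,fy=3.5,interpolation=cv2.INTER_CUBIC))
for p in [(246.5,110.5),(340.5,110.5)]: print((world(s,*p,.022)*1000).round(1))
```

```text
[628.8 334.7  22. ]
[630.4 257.7  22. ]
```

View pics/w9a.png

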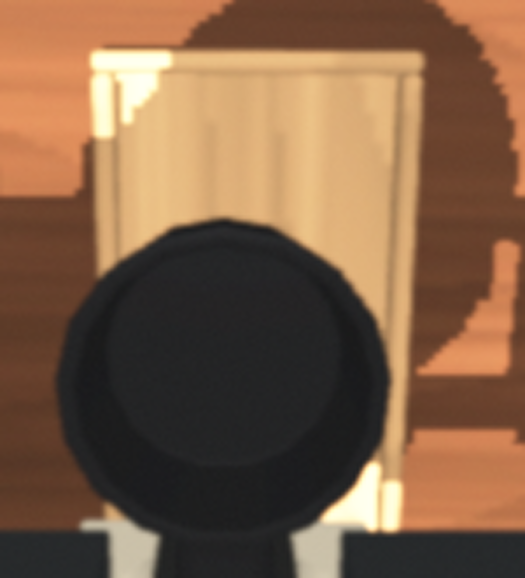

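```bash
python3 -m inch '[0.02,0.007,-0.01,0,-0.4,0,0.003, 0.03,0,0,0,0,0,0.003, 0,0,0,0,0,0,0.003, 0,0,0,0,0,0,0.003]'
python3 - <<'E'
from h import *
go(.552,.2943,.191,-88.7)
E
```

```text
clock: 20.95
tool_pos: [0.5541, 0.2898, 0.2442]
orientation: [158.9, 90.0, -20.2]
force: [0.1, 0.0, 0.3]
opening: 0.0138
t 20.95 pos [0.5541 0.2898 0.2442] world d [ -2.1   4.5 -53.2] | in target axes mm [53.2 -4.5  2. ] in cur axes [53.2 -4.5  2. ] rot [-0.4  -0.03 -0.01] F [0.1 0.  0.3] open 0.0138 j [ 45.  24. -17.   0. -49.  45.]
```

```bash
python3 -m inch '[0.015,-0.0035,0.002,-0.3,0,0,0.003, 0.02,0,0,0,0,0,0.003, 0,0,0,0,0,0,0.003, 0,0,0,0,0,0,0.003]'
python3 - <<'E'
from h import *
go(.552,.2943,.191,-88.7)
E
```

```text
clock: 21.45
tool_pos: [0.5526, 0.2938, 0.2098]
orientation: [-145.4, 89.8, 35.8]
force: [0.6, 0.0, 0.1]
opening: 0.0133
t 21.45 pos [0.5526 0.2938 0.2098] world d [ -0.6   0.5 -18.8] | in target axes mm [18.8 -0.5  0.5] in cur axes [18.8 -0.5  0.6] rot [-0.06 -0.19  0.13] F [0.6 0.  0.1] open 0.0133 j [ 46.  26. -19.   0. -45.  45.]
```

```bash
python3 -m inch '[0.013,0,0,0,-0.15,0.1,0.003, 0.004,0,0,0,0,0,0.003, 0.0015,0,0,0,0,0,0.003]'
python3 - <<'E'
from h import *
go(.552,.2943,.191,-88.7)
E
```

```text
clock: 21.82
tool_pos: [0.5528, 0.2943, 0.1913]
orientation: [-138.2, 89.8, 43.1]
force: [-0.3, 0.3, -0.3]
opening: 0.0138
t 21.82 pos [0.5528 0.2943 0.1913] world d [-0.8  0.  -0.3] | in target axes mm [ 0.3 -0.   0.8] in cur axes [ 0.3 -0.   0.8] rot [-0.04 -0.12  0.1 ] F [-0.3  0.3 -0.3] open 0.0138 j [ 46.  28. -19.   0. -43.  45.]
```

Now a partial opening (the fingers are inside the tray walls), then a lift and full opening.

```bash
python3 -m inch '[0.001,0,0,0,0,0,0.021, 0,0,0,0,0,0,0.021, 0,0,0,0,0,0,0.021]'
python3 - <<'E'
from h import *
go(.552,.2943,.191,-88.7)
E
python3 -m inch '[-0.015,0,0,0,0,0,0.021, -0.02,0,0,0,0,0,0.05, -0.05,0,0,0,0,0,0.0876, -0.05,0,0.02,0,0,0,0.0876, 0,0.02,0.05,0,0,0,0.0876, 0,0.045,0.03,1.3,0,0,0.0876, 0,0.02,0.01,0,0,0,0.0876, 0,0,0,0,0,0,0.0876, 0,0,0,0,0,0,0.0876]'
python3 - <<'E'
from h import *
go(.446,.153,.23)
s=snap('wrist'); c=s['color'][:,:,::-1]; cv2.imwrite('pics/w10.png',c); np.savez('w10.npz',**s)
s=snap('scene'); cv2.imwrite('pics/s10.png',s['color'][:,:,::-1])
E
```

```text
clock: 22.2
tool_pos: [0.553, 0.2944, 0.1906]
orientation: [-140.5, 89.8, 40.8]
force: [0.7, -0.6, -0.0]
opening: 0.0212
t 22.2 pos [0.553  0.2944 0.1906] world d [-1.  -0.1  0.4] | in target axes mm [-0.4  0.1  1. ] in cur axes [-0.4  0.1  1. ] rot [-0.03 -0.15  0.12] F [ 0.7 -0.6 -0. ] open 0.0212 j [ 46.  28. -19.   0. -43.  45.]
clock: 23.32
tool_pos: [0.4426, 0.2055, 0.3386]
orientation: [-139.5, 89.1, 40.5]
force: [0.1, 0.2, -0.3]
opening: 0.087
t 23.32 pos [0.4426 0.2055 0.3386] world d [   3.4  -52.5 -108.6] | in target axes mm [108.6  52.5  -3.4] in cur axes [108.2  53.5  -2.2] rot [ 0.02 -0.66  0.56] F [ 0.1  0.2 -0.3] open 0.087 j [ 48.   6. -28.   0. -55.  42.]
```

View pics/w10.png

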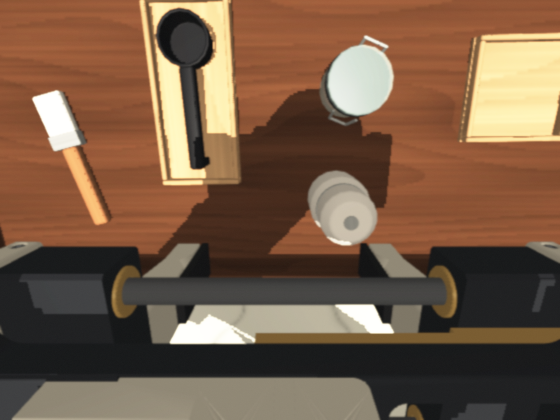

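View pics/s10.png

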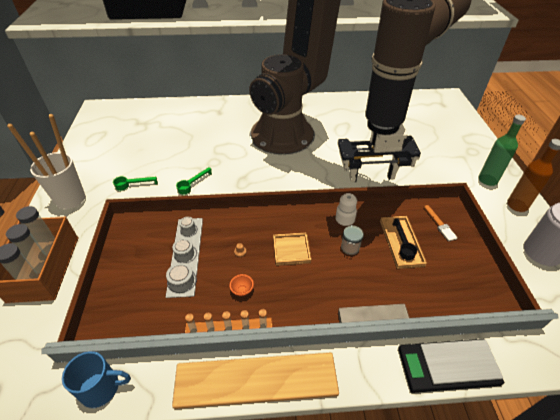

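The spoon lies in the long tray. The grinder's domed top centre is at (351,223) in the wrist view.

```bash
python3 - <<'E'
import numpy as np
from h import world,cloud
s=dict(np.load('w10.npz'))
print((world(s,351,223,.094)*1000).round(1),(world(s,351,223)*1000).round(1))
C=cloud(s); m=(abs(C[...,0]-.446)<.06)&(abs(C[...,1]-.153)<.06)
P=C[m]; 
for a,b in [(.06,.078),(.02,.04)]:
    q=P[(P[:,2]>a)&(P[:,2]<b)]; print(len(q),q.min(0).round(4),q.max(0).round(4))
E
python3 -m inch '[0,0.045,0,0,-0.6,0.5,0.0876, 0,0.005,0,0,0,0,0.0876, 0,0,0,0,0,0,0.0876, 0,0,0,0,0,0,0.0876]'
python3 - <<'E'
from h import *
go(.446,.153,.23)
s=snap('wrist'); c=s['color'][:,:,::-1]; cv2.imwrite('pics/w11.png',c); np.savez('w11.npz',**s)
E
```

```text
[443.8 153.7  94. ] [444.3 154.1  95.4]
261 [0.4371 0.1402 0.06  ] [0.4688 0.1785 0.0778]
203 [0.4414 0.1374 0.0201] [0.4735 0.1836 0.04  ]
clock: 23.92
tool_pos: [0.4449, 0.1575, 0.3365]
orientation: [52.4, 89.9, -127.5]
force: [1.1, 0.4, -0.5]
opening: 0.0874
t 23.93 pos [0.4449 0.1575 0.3365] world d [   1.1   -4.5 -106.5] | in target axes mm [106.5   4.5  -1.1] in cur axes [106.5   4.3  -1.2] rot [ 0.11  0.08 -0.1 ] F [ 1.1  0.4 -0.5] open 0.0874 j [ 43.   5. -30.   0. -56.  47.]
```

View pics/w11.png

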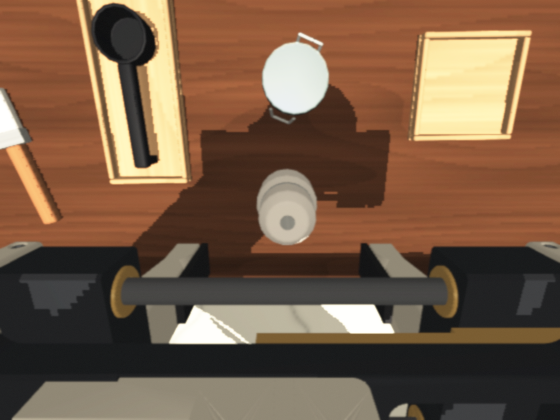

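Run:
```python
import numpy as np
from h import world
s=dict(np.load('w11.npz'))
print((world(s,287.5,222.5,.094)*1000).round(1))
# edges of body cylinder / base
for p,z in [((258,200),.07),((316,200),.07)]: print((world(s,*p,z)*1000).round(1))
```

```text
[444.  153.9  94. ]
[456.1 179.1  70. ]
[456.1 129.1  70. ]
```

```bash
python3 -m inch '[0.02,0.003,0,0,0,0,0.0876, 0.025,0,0,0,0,0,0.0876, 0,0,0,0,0,0,0.0876, 0,0,0,0,0,0,0.0876]'
python3 - <<'E'
from h import *
go(.4447,.154,.231)
E
```

```text
clock: 24.48
tool_pos: [0.4458, 0.157, 0.2916]
orientation: [108.7, 89.9, -71.0]
force: [-0.4, 0.6, 0.5]
opening: 0.0875
t 24.48 pos [0.4458 0.157  0.2916] world d [ -1.1  -3.  -60.6] | in target axes mm [60.6  3.   1.1] in cur axes [60.6  3.   1.1] rot [ 0.29 -0.02 -0.06] F [-0.4  0.6  0.5] open 0.0875 j [ 43.   8. -33.   0. -49.  47.]
```

```bash
python3 -m inch '[0.02,0.003,0.001,0.2,0,0,0.0876, 0.028,0,0,0,0,0,0.0876, 0.004,0,0,0,0,0,0.0876, 0,0,0,0,0,0,0.0876]'
python3 - <<'E'
from h import *
go(.4447,.154,.231)
E
```

```text
clock: 24.98
tool_pos: [0.4467, 0.1561, 0.2431]
orientation: [-153.5, 89.6, 26.7]
force: [-0.3, -0.2, 0.3]
opening: 0.0878
t 24.98 pos [0.4467 0.1561 0.2431] world d [ -2.   -2.1 -12.1] | in target axes mm [12.1  2.1  2. ] in cur axes [12.1  2.2  2.1] rot [ 0.2  -0.38  0.19] F [-0.3 -0.2  0.3] open 0.0878 j [ 43.  12. -37.   0. -41.  47.]
```

```bash
python3 -m inch '[0.01,0.002,0.002,0.2,-0.38,0.1,0.0876, 0.002,0,0,0,0,0,0.0876, 0,0,0,0,0,0,0.0876]'
python3 - <<'E'
from h import *
go(.4447,.154,.231)
E
```

```text
clock: 25.35
tool_pos: [0.4453, 0.1546, 0.2324]
orientation: [-120.7, 89.8, 59.3]
force: [-0.3, 0.3, 0.5]
opening: 0.0877
t 25.35 pos [0.4453 0.1546 0.2324] world d [-0.6 -0.6 -1.4] | in target axes mm [1.4 0.6 0.6] in cur axes [1.4 0.6 0.6] rot [ 0.   -0.12  0.2 ] F [-0.3  0.3  0.5] open 0.0877 j [ 43.  13. -37.  -0. -40.  47.]
```

```bash
python3 -m inch '[0.001,0.0005,0,0,-0.1,0.1,0.03, 0.001,0,0,0,0,0,0.03, 0.001,0,0,0,0,0,0.03, 0,0,0,0,0,0,0.03, 0,0,0,0,0,0,0.03, 0,0,0,0,0,0,0.03]'
python3 - <<'E'
from h import *
go(.4447,.154,.231)
E
```

```text
clock: 26.1
tool_pos: [0.4454, 0.1541, 0.2295]
orientation: [-107.3, 89.9, 72.7]
force: [-0.6, 0.4, -0.4]
opening: 0.0477
t 26.1 pos [0.4454 0.1541 0.2295] world d [-0.7 -0.1  1.5] | in target axes mm [-1.5  0.1  0.7] in cur axes [-1.5  0.1  0.7] rot [ 0.01 -0.04  0.11] F [-0.6  0.4 -0.4] open 0.0477 j [ 43.  13. -37.  -0. -40.  47.]
```

```bash
python3 -m inch '[-0.02,0,0,0,0,0,0.03, -0.03,0,0,0,0,0,0.03, -0.025,0.01,0,0,0,0,0.03, 0,0.03,-0.02,0,0,0,0.03, 0,0.045,-0.025,0,0,0,0.03, 0,0.04,-0.02,0,0,0,0.03, 0,0.02,-0.01,0,0,0,0.03, 0,0,0,0,0,0,0.03, 0,0,0,0,0,0,0.03]'
python3 - <<'E'
from h import *
s=dict(np.load('w11.npz'))
P=[(world(s,*p,.022)*1000).round(1)[:2] for p in [(424,32),(530,31),(411,139),(513,138)]]; print(P,np.mean(P,0))
go(.5515,-.0152,.2345)
s=snap('wrist'); c=s['color'][:,:,::-1]; cv2.imwrite('pics/w12.png',c); np.savez('w12.npz',**s)
E
```

```text
clock: 27.22
tool_pos: [0.5212, 0.0047, 0.3052]
orientation: [-17.4, 89.8, 162.7]
force: [-0.4, 0.5, -2.5]
opening: 0.0474
[array([596.8,  33.3]), array([597.8, -60.1]), array([504.7,  33.3]), array([505.8, -65.6])] [551.275 -14.775]
t 27.23 pos [0.5212 0.0047 0.3052] world d [ 30.3 -19.9 -70.7] | in target axes mm [ 70.7  19.9 -30.3] in cur axes [ 70.6  20.  -30.5] rot [0.05 0.16 0.05] F [-0.4  0.5 -2.5] open 0.0474 j [ 22.  11. -26.  -0. -52.  68.]
```

View pics/w12.png

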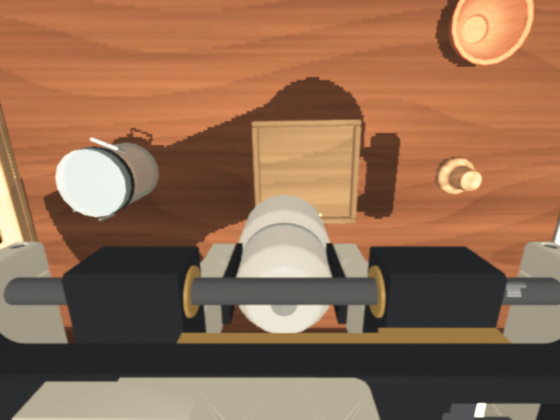

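```bash
python3 -m inch '[0.01,0.02,-0.028,0,0.1,0,0.03, 0.015,0,0,0,0,0,0.03, 0,0,0,0,0,0,0.03, 0,0,0,0,0,0,0.03]'
python3 - <<'E'
from h import *
go(.5515,-.015,.2345)
E
```

```text
clock: 27.78
tool_pos: [0.5485, -0.0122, 0.28]
orientation: [-67.6, 89.9, 112.7]
force: [0.3, -1.4, -1.1]
opening: 0.0478
t 27.77 pos [ 0.5485 -0.0122  0.28  ] world d [  3.   -2.8 -45.5] | in target axes mm [45.5  2.8 -3. ] in cur axes [45.5  2.8 -3. ] rot [0.34 0.03 0.08] F [ 0.3 -1.4 -1.1] open 0.0478 j [ 19.  15. -25.  -0. -50.  71.]
```

```bash
python3 -m inch '[0.015,0.003,-0.003,0.2,0,0,0.03, 0.015,0,0,0,0,0,0.03, 0.003,0,0,0,0,0,0.03, 0,0,0,0,0,0,0.03]'
python3 - <<'E'
from h import *
go(.5515,-.015,.2345)
E
```

```text
clock: 28.28
tool_pos: [0.5512, -0.0146, 0.2452]
orientation: [-84.0, 89.9, 96.2]
force: [-1.1, -0.3, -1.4]
opening: 0.0476
t 28.27 pos [ 0.5512 -0.0146  0.2452] world d [  0.3  -0.4 -10.7] | in target axes mm [10.7  0.4 -0.3] in cur axes [10.7  0.4 -0.3] rot [0.2  0.01 0.09] F [-1.1 -0.3 -1.4] open 0.0476 j [ 19.  18. -26.  -0. -45.  71.]
```

Now slowly, in small steps, to set it down gently.

```bash
python3 -m inch '[0.003,0,0,0,0,0,0.03, 0.003,0,0,0,0,0,0.03, 0.002,0,0,0,0,0,0.03, 0.001,0,0,0,0,0,0.03, 0,0,0,0,0,0,0.03]'
python3 - <<'E'
from h import *
go(.5515,-.015,.2345)
E
```

```text
clock: 28.9
tool_pos: [0.5515, -0.0146, 0.2363]
orientation: [-122.9, 89.9, 57.3]
force: [-0.0, 1.0, -0.8]
opening: 0.0477
t 28.9 pos [ 0.5515 -0.0146  0.2363] world d [ 0.  -0.4 -1.8] | in target axes mm [ 1.8  0.4 -0. ] in cur axes [ 1.8  0.4 -0. ] rot [ 0.2  -0.07  0.1 ] F [-0.   1.  -0.8] open 0.0477 j [ 19.  19. -27.  -0. -44.  71.]
```

```bash
python3 -m inch '[0.0008,0,0,0,0,0,0.03, 0.0008,0,0,0,0,0,0.03, 0.0004,0,0,0,0,0,0.03]'
python3 -m inch '[0.0003,0,0,0,0,0,0.03, 0,0,0,0,0,0,0.03]'
python3 - <<'E'
from h import *
go(.5515,-.015,.2345)
E
```

```text
clock: 29.28
tool_pos: [0.5516, -0.0146, 0.2345]
orientation: [-133.1, 89.9, 47.1]
force: [-1.8, 0.3, 2.8]
opening: 0.0478
clock: 29.52
tool_pos: [0.5516, -0.0146, 0.2346]
orientation: [-135.8, 89.8, 44.4]
force: [0.7, -0.1, -2.1]
opening: 0.0479
t 29.52 pos [ 0.5516 -0.0146  0.2346] world d [-0.1 -0.4 -0.1] | in target axes mm [0.1 0.4 0.1] in cur axes [0.1 0.4 0.1] rot [ 0.21 -0.11  0.11] F [ 0.7 -0.1 -2.1] open 0.0479 j [ 19.  19. -27.  -0. -44.  71.]
```

```bash
python3 -m inch '[0.0008,0,0,0,0,0,0.03, 0.0004,0,0,0,0,0,0.03]'
python3 -m inch '[0,0,0,0,0,0,0.056, 0,0,0,0,0,0,0.06, 0,0,0,0,0,0,0.0876, 0,0,0,0,0,0,0.0876, -0.02,0,0,0,0,0,0.0876, -0.05,0,0,0,0,0,0.0876, -0.06,0,0,0,0,0,0.0876, -0.03,0,0.03,0,0,0,0.0876, 0,0,0.04,0,0,0,0.0876, 0,-0.05,0.02,0,0,0,0.0876, 0,-0.06,0,0,0,0,0.0876, 0,-0.06,0,0,0,0,0.0876, 0,-0.03,0,0,0,0,0.0876, 0,0,0,0,0,0,0.0876, 0,0,0,0,0,0,0.0876]'
python3 - <<'E'
from h import *
for n in ['top','scene','wrist']:
    s=snap(n); cv2.imwrite(f'pics/{n}13.png',s['color'][:,:,::-1]); np.savez(f'{n}13.npz',**s)
E
```

```text
clock: 29.78
tool_pos: [0.5516, -0.0145, 0.2344]
orientation: [-143.7, 89.8, 36.6]
force: [-1.2, -0.2, 3.8]
opening: 0.0475
clock: 31.65
tool_pos: [0.458, 0.1894, 0.4004]
orientation: [-142.6, 89.6, 37.6]
force: [0.3, 0.3, -0.0]
opening: 0.0876
```

View pics/top13.png

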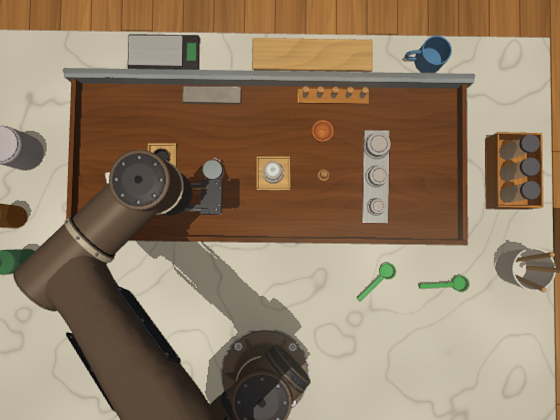

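View pics/scene13.png

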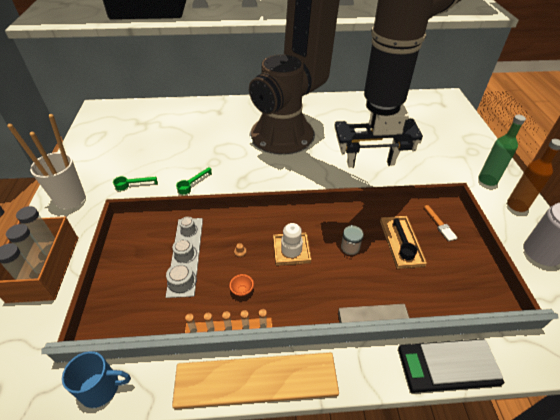

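Everything is in place: grinder (273,173) in the square tray, tins at (377,145), (376,176) and (376,206). I'll make a closer check of the tins against the rings and of the spoon.

Run:
```python
import cv2
c=cv2.imread('pics/top13.png')[115:235,350:430]
d=cv2.imread('pics/wrist13.png')[:210,:]
cv2.imwrite('pics/t13a.png',cv2.resize(c,None,fx=5,fy=5,interpolation=cv2.INTER_CUBIC)); cv2.imwrite('pics/w13a.png',d)
```

```text
(no output)
```

View pics/t13a.png

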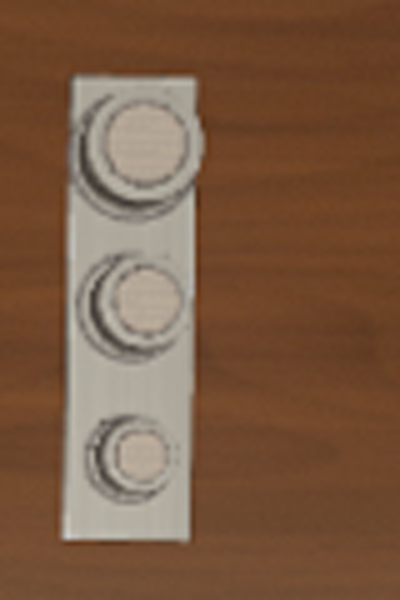

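View pics/w13a.png

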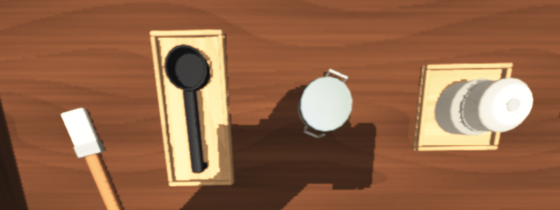

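Run:
```python
from h import *
s=dict(np.load('top13.npz'))
f=lambda X,Y:((X+.5)/5-.5+350,(Y+.5)/5-.5+115)
for n,x,y in [('L',146,143),('M',150,300),('S',141,456)]: print(n,(world(s,*f(x,y),.046)*1000).round(1)[:2])
w=dict(np.load('wrist13.npz'))
C=cloud(w); m=(abs(C[...,0]-.545)<.07)&(abs(C[...,1]-.294)<.03)&(w['color'].max(-1)<45)
print('spoon z pct',np.percentile(C[m][:,2],[5,50,95]).round(4), 'x',C[m][:,0].min().round(3),C[m][:,0].max().round(3))
print('grinder top',(world(w,513,104,.099)*1000).round(1),(world(w,513,104)*1000).round(1),'jar',(world(w,326,104,.069)*1000).round(1))
print(ctrl.get_obs()['clock']); ctrl.close_job()
```

```text
L [ 635.1 -303.9]
M [ 548.8 -306.4]
S [ 463.6 -301.8]
spoon z pct [0.0177 0.0356 0.3138] x 0.477 0.611
grinder top [551.4 -15.5  99. ] [551.3 -14.2 100.8] jar [552.9 148.2  69. ]
31.8
the job is handed in; nothing more can be done
```

The job is done and handed in at about 32 s. I placed the large tin, the small tin, the spoon and then the grinder, in that order, and let go of each. The arm was clear of everything at the end.

Last checks:
- **Tins:** The top camera puts both placed tins within about 1 mm of their rings, lids up. The middle tin and the glass jar did not move measurably.
- **Spoon:** It lies flat inside the long tray, with the handle top about 36 mm up against an expected 37 mm. The 95th percentile of its height check was invalid, at 0.31 m. I put that down to dark gripper pixels in the mask; the picture shows the spoon flat.
- **Grinder:** It stands upright in the middle of the square tray, with its top at (551, −15) mm and 99–101 mm up. The last contact reading before I let go was about 4 N.

The two cameras disagreed by 1–2 mm, which is within their stated calibration. The small tin read about 26 N at the wrist as it touched the strip, the highest force I saw.

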